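Refit the guard on a jar lamp

TASK

Put the yellow guard over the glass of the jar lamp, let its two lugs find the slots of the bayonet collar, press it down against the spring gasket and turn it clockwise (seen from above) as far as it goes, then ease off so that the lugs spring into the locking notches, and let go. Feel your way with a light hand: do not lean on the lamp or knock its glass, and leave the other things on the bench where they are.

Things in the scene. Friction and masses are not known exactly. Their poses are not given: they have to be found in the camera images.
- guard_center (a point): Yellow cast lamp guard, standing loose and upright on the bench, 108 mm tall, 0.22 to 0.35 kg. This point: on its axis, half-way up (54 mm above the foot); z is its upright axis. Four ribs join its foot ring (89 mm across, flared to 97 mm at the foot; bore 81 mm) to the hub on top.
- guard_hub (a point): Middle of the guard's hub, 93 mm above its foot: a plain round knob, 42 mm in diameter, the top 30 mm of the guard. Grip it here, at any angle round it; the ribs slope away below it.
- guard_lugs (a point): On the guard's axis, 10.5 mm above its foot, level with its two steel lugs. They stick inwards from the ring on this frame's +x and -x sides (red marks on the ring), each a round pin 5 mm thick, from 8 to 13 mm above the foot; they reach in to 34.5 mm from the axis.
- lamp: Jar lamp screwed to the bench on a 150 mm square, 12 mm thick board, glass up. Origin: centre of the board's underside, on the lamp's axis (z up). Grey body 120 mm across, then the black gasket ring, the bayonet collar and the glass. Bearing on the lamp with more than 40 N in all damages it.
- collar_top (a point): Centre of the bayonet collar's top, 70 mm above the lamp's origin. Aluminium, 77 mm across, two 9 mm wide entry slots opposite each other, red dabs beside them. It is clamped on by hand: the slots lie anywhere up to 0.4 rad either way from this frame's +x and -x, so find them by feel or eye. With its lugs resting on the collar the guard's foot is 62 mm above the lamp's origin.
- gasket_top (a point): Centre of the spring-loaded gasket ring's top, 58 mm above the lamp's origin, 104 mm across. The guard's foot meets it once the lugs are in the slots. It pushes up with 2.5 N plus 0.9 N per mm and is solid after 13 mm. Press the foot at least 9 mm down on it (under 49 mm) and the lugs pass below the hooks: then turn clockwise seen from above.
- guard_home (a point): Where guard_center is when locked: on the lamp's axis, 108 mm above its origin (foot at 54 mm). The notches lie 0.80 rad clockwise (seen from above) of the slots, with a stop 0.06 rad further (over 0.7 N m there and the collar itself slips round); there the gasket lifts the guard 5 mm and holds the lugs in the notches. Anticlockwise of the slots is solid.
- globe: The lamp's clear glass jar, inside the guard once fitted: 57 mm across, from 68 to 122 mm above the lamp's origin, on the lamp's axis. This origin is the same point as the lamp's. Fragile.
- old_guard_center (a point): Dark steel guard of another lamp, 92 mm tall, ring 102 mm across at the foot, hub 34 mm, six ribs, no lugs; leave it standing. This point is on its axis half-way up.
- blue_key: T-handled hex key with a blue handle (110 mm) and a 170 mm shaft lying flat; leave alone. Origin under the handle's middle, shaft along +x.
- black_key: T-handled hex key with a black handle (110 mm) and a 140 mm shaft lying flat; leave alone. Origin under the handle's middle, shaft along +x.
- hex_set: Red folding hex key set, 95 x 30 x 22 mm; leave alone. Origin under its middle.
- disc: Black grinding disc with a red label and steel middle, lying flat, 114 mm across, 11 mm thick at the hub; leave alone. Origin under its middle.
- clamp: Steel C-clamp lying flat, about 170 x 90 mm, 22 mm thick; leave alone. Origin under its middle.
- spare_globe: Spare clear glass jar standing mouth down in a white cap, 62 mm across, 54 mm tall; leave alone. Origin under its middle.
Mind the look-alikes: they are no part of the job. Of the things that look like the part that bears guard_center, the largest one is meant.

How it is judged:
By the outcome, as a careful person would: the job done as asked, in the order asked, and still so for the second after the job is handed in, with the robot touching nothing.
It also fails if it takes over 72 s, if anything falls off the work surface, if the arm or the gripper's body presses on something with over 40 N, if the wrist force passes 120 N, or if a joint passes its speed limit or range.

ROBOT

A 6-joint arm with a two-finger parallel gripper is mounted at the origin on the work surface. World frame = base frame: x ahead of the robot, y to its left, z up, the work surface at z = 0. Lengths are in mm, angles in rad, forces in N, time in s.
With the tool pointing down it reaches from about 350 to 875 mm from the base axis. Payload 4.2 kg.
Tool frame: the origin (TCP) lies at the very end of the fingers, on their centre line; the grasp point (between the pads) lies arm.grip_depth behind it (arm.grip_depth is the distance from the TCP to the grasp point, in mm); z points along the fingers, y is the direction in which the jaws open and shut (so a half turn about z gives the same grasp; the last joint's range is limited). The gripper opens to 85 mm and grips with 20 to 120 N. Pads are 22 mm wide; open, the fingers measure 114 mm over their backs; the gripper's body (76 mm by 85 mm) begins 54 mm behind the grasp point. The pads swing forward as they close: fully open they stand 13 mm farther back than shut.
Start: joints at [1.493, 0.385, 0.008, 0, -1.194, -0.259], TCP at [206.51, 589.875, 231.312] pointing down, gripper open.
Joint ranges: [-3.14, 3.14], [-1.21, 2.06], [-1.07, 1.41], [-3.16, 2.05], [-2.99, -0.16], [-3.1, 3.1]. Speed limits (rad/s): [2.79, 2.79, 3.14, 3.14, 3.14, 3.14].

INTERFACE

Orientations are given as a unit quaternion [x, y, z, w].
In Python, from bench import arm, optics, workorder gives the robot as it stands. The module is installed in compiled form; this text tells all that it offers.
- The arm moves only by the tool play_rows, never from a script. Its arguments are lists of equal length, an entry for each row: "travel": the shift along the tool's x, y, z in m, a list of three; "rotation": the turn, a rotation vector about the tool's x, y, z in rad, a list of three; "grip": the opening, from 0 (shut) to 1 (fully open). In form: {"travel": [[x, y, z], ...], "rotation": [[rx, ry, rz], ...], "grip": [grip, ...]}. A call has 1 to 12 rows; each row shifts and turns the commanded pose from where the row before left it, along the tool's axes as they then stand; what a row does not reach is not made up. A row lasts 1/12 s, in which the tool goes at most 41.7 mm and 7.16 degrees, less where a joint would pass 70% of its speed; a pose out of reach is approached as far as the arm can. A call is refused whole if a number of a shift passes 0.0417 or a number of a turn 0.125, either way. A call with a gripper value outside its range is refused whole. The fingers move at their own pace and stop on an object; the grip force is fixed at half the most. Time passes only in rows, so rows that do not move let the fingers close. It gives the time, the measured TCP pose, the force and the opening at its end, in the units of the state.
- arm.read_state(): the state, without advancing time (a new reading comes with each control period).
- optics.get_image(name): name is "scene" or "top" or "wrist"; returns a dict with "image" (400x640x3 uint8, blue, green, red), "depth" (400x640 float32, mm along the optical axis (not along the pixel's ray), 0 where there is no reading), "camera_matrix" (3x3 intrinsics, pixels), "k1" (the pictures are not rectified: a ray, as slopes to the right and down, at radius r is drawn at 1 + k1 r^2 times it, then the intrinsics apply), "R" (3x3) and "t" (3): a world point X has camera coordinates R X + t; the wrist camera has in their place "hand_eye" (4x4, takes a point from camera to tool coordinates, whose origin is the TCP and whose axes are the flange's). Camera axes: x right, y down, z forward; pixel columns grow to the right and rows downward; lengths in mm; the calibration is good to about 2 mm. A picture is of the moment at which its call begins: read the wrist's pose just before it.
- workorder.job_done(): hands the job in, once; it reports no verdict.
The state is a dict: "clock": time; "joints": joint angles; "joint_vel": joint speeds; "joint_efforts": joint torques, N m; "position": TCP position; "ee_rot": TCP orientation; "contact_force": force on the tool from outside, world axes, zero at the start; "wrist_torque": the same for the moment, N m; "gripper_width": finger opening in mm.
Only numpy, scipy, OpenCV 4.12 (cv2) and the standard library are available. Lean on these libraries where they do the work, as an engineer would, in place of code of your own. Each camera call takes 0.05 s, during which the arm holds its last target. There are 200 camera calls.

## Working session

There is one attempt and no reset: what is moved stays moved. The work goes in short steps, Python scripts to look and compute and a tool call to move; the robot and the scene stay as the last step left them, time stands still between calls to the robot, and variables do not carry over. Pictures are saved under pics/ and viewed, about 8 in all and at most 12, crops included, and the job is handed in when it is done.

Besides the shell and the picture viewer there is one more tool, called after ">>>" as name(argument=value, ...) on one line, values as JSON. play_rows: Moves the arm, as the interface text tells. Its arguments: {"type":"object","properties":{"travel":{"type":"array","items":{"type":"array","items":{"type":"number"}}},"rotation":{"type":"array","items":{"type":"array","items":{"type":"number"}}},"grip":{"type":"array","items":{"type":"number"}}},"required":["travel","rotation","grip"]}

```bash
mkdir -p pics
python3 - <<'E'
from bench import arm, optics
import cv2,numpy as np
s=arm.read_state()
print({k:np.round(v,3).tolist() for k,v in s.items()}, arm.grip_depth)
for n in ["scene","top"]:
    d=optics.get_image(n); cv2.imwrite(f"pics/{n}0.png",d["image"]); np.savez(f"{n}0.npz",**d)
    print(n,np.round(d["camera_matrix"],1).tolist(),d["k1"],np.round(d["R"],3).tolist(),np.round(d["t"],1))
E
```

```text
{'clock': 0.0, 'joints': [1.493, 0.386, 0.007, -0.001, -1.194, -0.259], 'joint_vel': [0.001, -0.0, 0.001, -0.0, 0.0, -0.001], 'joint_efforts': [-0.0, -39.228, 18.84, 4.186, -0.005, 0.0], 'position': [206.321, 589.343, 230.221], 'ee_rot': [0.986, -0.168, -0.0, 0.001], 'contact_force': [0.097, -0.672, -0.969], 'wrist_torque': [-0.018, 0.026, -0.054], 'gripper_width': 85.599} 18.700000000000003
scene [[427.8, 0.0, 321.3], [0.0, 427.8, 197.7], [0.0, 0.0, 1.0]] -0.1019324493137194 [[0.155, 0.988, 0.017], [0.792, -0.113, -0.6], [-0.59, 0.107, -0.8]] [ -62.8 -391.  1804.7]
top [[460.4, 0.0, 317.6], [0.0, 460.4, 196.7], [0.0, 0.0, 1.0]] -0.014855166527640202 [[-0.026, -1.0, 0.0], [-0.996, 0.026, -0.085], [0.085, -0.002, -0.996]] [ -21.8  587.  1260.3]
```

View pics/top0.png

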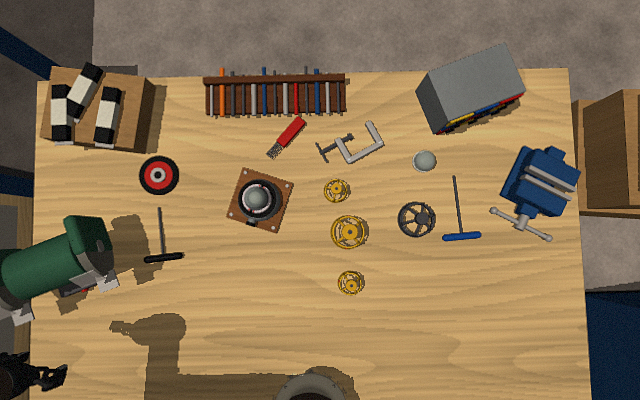

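View pics/scene0.png

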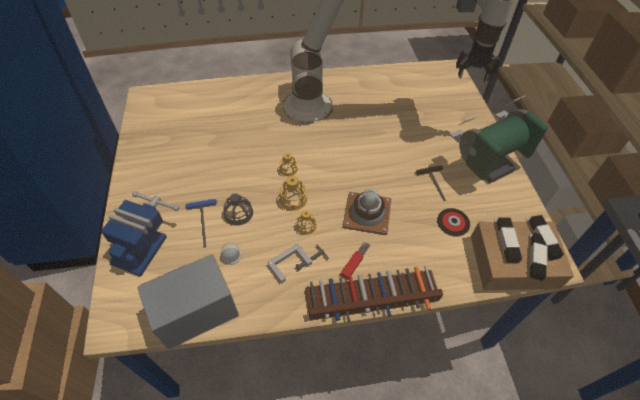

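```bash
cat > h.py <<'E'
from bench import arm, optics
import cv2,numpy as np
from scipy.spatial.transform import Rotation as Ro
def tool():
    s=arm.read_state(); T=np.eye(4); T[:3,:3]=Ro.from_quat(s["ee_rot"]).as_matrix(); T[:3,3]=s["position"]; return T
def cam(n):
    T=tool(); d=dict(optics.get_image(n))
    if n=="wrist": C=T@d["hand_eye"]; d["R"]=C[:3,:3].T; d["t"]=-C[:3,:3].T@C[:3,3]
    return d
def slopes(d,uv):
    return cv2.undistortPoints(np.array(uv,float).reshape(-1,1,2),np.array(d["camera_matrix"],float),np.array([float(d["k1"]),0,0,0])).reshape(-1,2)
def plane(d,uv,z):
    s=slopes(d,uv); D=np.c_[s,np.ones(len(s))]@d["R"]; c=-d["R"].T@d["t"]
    return c+D*((z-c[2])/D[:,2])[:,None]
def proj(d,X):
    return cv2.projectPoints(np.array(X,float).reshape(-1,1,3),cv2.Rodrigues(np.array(d["R"]))[0],np.array(d["t"],float),np.array(d["camera_matrix"],float),np.array([float(d["k1"]),0,0,0]))[0].reshape(-1,2)
def cloud(d,m):
    v,u=np.nonzero(m&(d["depth"]>0)); s=slopes(d,np.c_[u,v]); z=d["depth"][v,u][:,None]
    return (np.c_[s,np.ones(len(s))]*z-d["t"])@d["R"],np.c_[u,v]
def hsv(d): return cv2.cvtColor(d["image"],cv2.COLOR_BGR2HSV)
E
python3 - <<'E'
from h import *
for n in ["top","scene"]:
    d=dict(np.load(n+"0.npz")); H=hsv(d)
    m=cv2.inRange(H,(18,150,90),(32,255,255))
    N,l,st,ce=cv2.connectedComponentsWithStats(cv2.dilate(m,np.ones((3,3))))
    for i in range(1,N):
        if st[i,4]<120: continue
        P,uv=cloud(d,(l==i)&(m>0)); 
        top=P[P[:,2]>P[:,2].max()-8]
        print(n,"yellow",st[i],np.round(P.max(0)),np.round(P.min(0)),"top",np.round(top.mean(0),1),len(top),np.round((top.max(0)+top.min(0))/2,1))
    P,uv=cloud(d,np.ones(m.shape,bool))
    # lamp
    c=plane(d,[[260,198]] if n=="top" else [[368,205]],70)[0]; 
    for k in range(3):
        q=P[np.hypot(*(P[:,:2]-c[:2]).T)<120]; g=q[(q[:,2]>95)&(q[:,2]<140)]; b=q[(q[:,2]>6)&(q[:,2]<16)]
        if len(b): r=cv2.minAreaRect(b[:,:2].astype(np.float32)); 
        print(n,"lamp",c.round(1),"globe",len(g),g.mean(0).round(1) if len(g) else 0,"board",r)
        c=np.array([*r[0],0])
E
```

```text
top yellow [445 112  30  15 160] [ 783. -379.  154.] [ 757. -447.  115.] top [ 769.5 -408.6  151.5] 46 [ 768.7 -409.6  151.1]
top yellow [322 178  27  26 507] [634. -53.  79.] [ 572. -121.   -6.] top [604.3 -86.2  75.5] 83 [604.2 -86.7  75.4]
top yellow [329 214  37  36 902] [534. -69. 115.] [ 441. -166.   -6.] top [ 487.7 -116.3  109.7] 110 [ 486.5 -117.1  111.4]
top yellow [336 269  27  28 522] [379. -85.  80.] [ 310. -152.   -8.] top [ 345.8 -118.8   75.9] 77 [ 345.8 -118.7   76.6]
top lamp [582.9 118.5  70. ] globe 367 [582.1 127.1 115.3] board ((585.3778076171875, 104.75010681152344), (211.52333068847656, 213.87904357910156), 70.65198516845703)
top lamp [585.4 104.8   0. ] globe 367 [582.1 127.1 115.3] board ((588.241943359375, 102.52944946289062), (217.05618286132812, 214.71817016601562), 61.029441833496094)
top lamp [588.2 102.5   0. ] globe 367 [582.1 127.1 115.3] board ((592.3055419921875, 97.97510528564453), (221.0885772705078, 226.2402801513672), 61.029441833496094)
scene yellow [286 174  14  13 128] [506. -93. 113.] [ 373. -130.    0.] top [ 486.8 -112.8  108.5] 59 [ 485.3 -111.9  108.8]
scene lamp [594.9 125.2  70. ] globe 225 [589.6 130.1 113.6] board ((597.5341186523438, 118.61102294921875), (226.20562744140625, 219.69801330566406), 59.071231842041016)
scene lamp [597.5 118.6   0. ] globe 225 [589.6 130.1 113.6] board ((599.8507690429688, 115.39653015136719), (231.90615844726562, 223.45155334472656), 56.72573471069336)
scene lamp [599.9 115.4   0. ] globe 225 [589.6 130.1 113.6] board ((607.1664428710938, 117.72557067871094), (213.81451416015625, 223.2244873046875), 77.52748107910156)
```

>>> play_rows(travel=[[0.034, 0.0207, -0.004], [0.034, 0.0207, -0.004], [0.034, 0.0207, -0.004], [0.034, 0.0207, -0.004], [0.034, 0.0207, -0.004], [0.034, 0.0207, -0.004], [0.034, 0.0207, -0.004], [0.034, 0.0207, -0.004], [0.034, 0.0207, -0.004], [0.034, 0.0207, -0.004], [0.034, 0.0207, -0.004], [0.034, 0.0207, -0.004]], rotation=[[0, 0, 0], [0, 0, 0], [0, 0, 0], [0, 0, 0], [0, 0, 0], [0, 0, 0], [0, 0, 0], [0, 0, 0], [0, 0, 0], [0, 0, 0], [0, 0, 0], [0, 0, 0]], grip=[1, 1, 1, 1, 1, 1, 1, 1, 1, 1, 1, 1])

```text
clock: 1.1
position: [510.1, 218.8, 279.2]
ee_rot: [0.986, -0.168, -0.0, 0.0]
contact_force: [0.9, 1.0, -0.5]
gripper_width: 85.4
```

Run:
```python
from h import *
s=arm.read_state(); print(s["joints"].round(3) if hasattr(s["joints"],'round') else s["joints"],s["position"])
d=cam("wrist"); print(np.round(d["hand_eye"],3),d["camera_matrix"][0,0])
R=tool()[:3,:3]; print(R.round(3))
print("to lamp in tool", R.T@(np.array([584,128,s["position"][2]])-s["position"]))
print(proj(d,[[584,128,70],[584,128,122],[487,-115,100]]))
```

```text
[ 0.697  0.235 -0.086 -0.    -1.251  0.537] [510.12716436 218.79212754 279.24548148]
[[  -0.      -0.963   -0.269   67.132]
 [   1.       0.      -0.      -1.113]
 [   0.      -0.269    0.963 -142.946]
 [   0.       0.       0.       1.   ]] 350.9571804645876
[[ 0.942 -0.335  0.002]
 [-0.335 -0.942 -0.002]
 [ 0.002  0.001 -1.   ]]
to lamp in tool [100.04820174  60.75091428   0.30001674]
[[382.64706147  64.48905339]
 [394.57648449  57.99185577]
 [697.51495006  72.65526784]]
```

>>> play_rows(travel=[[0.034, 0.0207, 0], [0.034, 0.0207, 0], [0.032, 0.02, 0], [0, 0, 0], [0, 0, 0]], rotation=[[0, 0, 0], [0, 0, 0], [0, 0, 0], [0, 0, 0], [0, 0, 0]], grip=[1, 1, 1, 1, 1])

```text
clock: 1.57
position: [584.1, 127.8, 278.1]
ee_rot: [0.986, -0.169, -0.001, 0.0]
contact_force: [-0.0, 1.1, 0.6]
gripper_width: 85.2
```

Run:
```python
from h import *
d=cam("wrist"); np.savez("lamp1.npz",**d); s=arm.read_state(); print(s["position"],s["contact_force"],s["wrist_torque"])
print(proj(d,[[584,128,70],[584,128,122]]))
cv2.imwrite("pics/lamp1.png",d["image"])
```

```text
[583.51444618 128.90651447 278.39005372] [ 0.31640306  0.80413488 -1.10336011] [-0.00540065  0.06289853  0.05104767]
[[316.91719646 169.44924268]
 [317.10826674 180.76089493]]
```

View pics/lamp1.png

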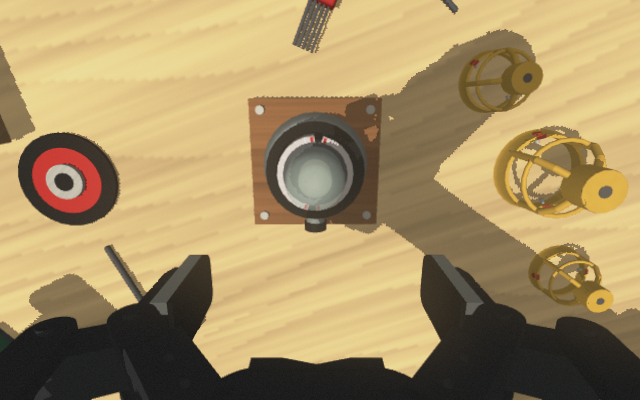

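Run:
```python
from h import *
d=dict(np.load("lamp1.npz")); H=hsv(d)
I=cv2.resize(d["image"][120:235,250:385],None,fx=5,fy=5,interpolation=cv2.INTER_CUBIC); cv2.imwrite("pics/lampcrop.png",I)
P,uv=cloud(d,np.ones((400,640),bool)); c=np.array([584,128])
r=np.hypot(*(P[:,:2]-c).T)
for a,b in [(8,16),(16,50),(50,64),(66,75),(110,130)]:
    k=(r<(110 if b==16 else 75))&(P[:,2]>a)&(P[:,2]<b); q=P[k]
    if len(q)<20: print(a,b,len(q)); continue
    (x,y),rr=cv2.minEnclosingCircle(q[:,:2].astype(np.float32)); print(a,b,len(q),"enc",round(x,1),round(y,1),round(rr,1),"mean",q.mean(0).round(1),"std",q.std(0).round(1), "rect",cv2.minAreaRect(q[:,:2].astype(np.float32)) if b==16 else "")
k=(r<60)
# red dabs
m=cv2.inRange(H,(0,110,70),(8,255,255))|cv2.inRange(H,(172,110,70),(180,255,255))
N,l,st,ce=cv2.connectedComponentsWithStats(m)
for i in range(1,N):
    X=plane(d,[ce[i]],70)[0]
    if np.hypot(*(X[:2]-c))<55: print(st[i],ce[i].round(1),X.round(1))
# collar edge: bright low-sat vs dark ; radial scan around projected circle
S=H[...,2].astype(float)
pts=[]
for t in np.arange(0,2*np.pi,0.1):
    rad=np.arange(33,46,0.25); X=np.c_[c[0]+rad*np.cos(t),c[1]+rad*np.sin(t),np.full(len(rad),70)]
    u=proj(d,X); v=cv2.remap(S.astype(np.float32),u[:,:1].astype(np.float32),u[:,1:].astype(np.float32),cv2.INTER_LINEAR)[:,0]
    g=np.diff(cv2.GaussianBlur(v[None],(9,1),1.5)[0]); j=g.argmin()
    if g[j]<-4: pts.append(X[j,:2])
pts=np.array(pts)
from scipy.optimize import least_squares
f=least_squares(lambda p:np.hypot(pts[:,0]-p[0],pts[:,1]-p[1])-p[2],[*c,38.5],loss="soft_l1"); print("collar",f.x,len(pts),np.std(f.fun))
```

```text
8 16 7263 enc 580.9 131.4 105.2 mean [591.3 127.2  12.2] std [52.2 54.5  0.9] rect ((580.7383422851562, 131.21859741210938), (150.0283966064453, 149.6240234375), 70.75958251953125)
16 50 1566 enc 575.3 133.2 65.4 mean [603.8 122.1  33.1] std [36.  32.4  8. ] rect 
50 64 2788 enc 580.6 131.0 52.0 mean [584.3 130.1  58.1] std [32.8 33.1  1.1] rect 
66 75 1422 enc 580.5 131.3 39.0 mean [592.5 126.7  70.2] std [19.7 25.1  0.8] rect 
110 130 2459 enc 580.8 131.2 25.9 mean [582.6 130.6 117.7] std [12.5 12.6  3.1] rect 
[310 137   3   5  11] [311.4 138.9] [614.8 123.   70. ]
[323 139   4   4  11] [324.4 140.5] [608.9 111.3  70. ]
collar [580.41393012 131.69579058  38.80003007] 60 0.21324759382828581
```

View pics/lampcrop.png

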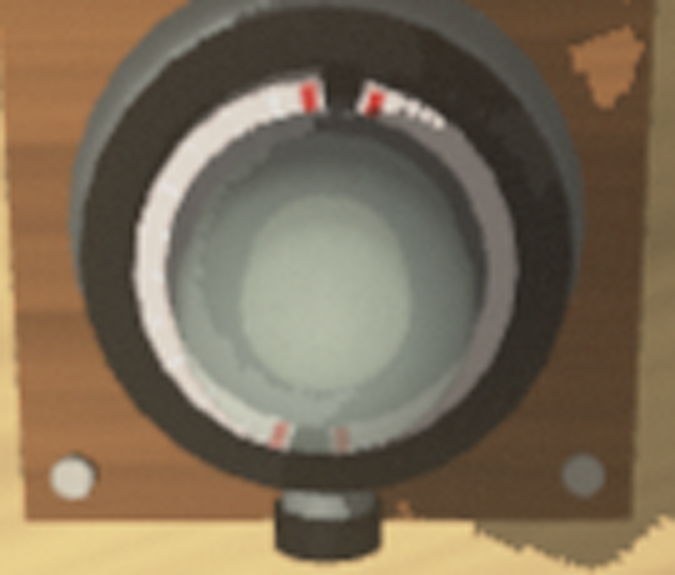

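>>> play_rows(travel=[[-0.0014, 0.0374, 0], [-0.0014, 0.0374, 0], [-0.0014, 0.0374, 0], [-0.0014, 0.0374, 0], [-0.0014, 0.0374, 0], [-0.0014, 0.0374, 0], [-0.0014, 0.0374, 0], [0, 0, 0], [0, 0, 0], [0, 0, 0]], rotation=[[0, 0, 0], [0, 0, 0], [0, 0, 0], [0, 0, 0], [0, 0, 0], [0, 0, 0], [0, 0, 0], [0, 0, 0], [0, 0, 0], [0, 0, 0]], grip=[1, 1, 1, 1, 1, 1, 1, 1, 1, 1])

```text
clock: 2.45
position: [487.7, -113.3, 279.5]
ee_rot: [0.986, -0.167, 0.0, -0.0]
contact_force: [0.2, -0.4, -0.2]
gripper_width: 85.5
```

Run:
```python
from h import *
d=dict(np.load("lamp1.npz")); X=plane(d,[[311.4,138.9],[324.4,140.5],[305.6,206.8],[318.4,207.4]],70)[:,:2]
a=X[:2].mean(0);b=X[2:].mean(0); c=np.array([580.6,131.3]); print("slot line",np.arctan2(*(a-b)[::-1]),"top only",np.arctan2(*(a-c)[::-1]),"bottom",np.arctan2(*(c-b)[::-1]),np.hypot(*(X-c).T),(a+b)/2)
d=cam("wrist"); np.savez("guard1.npz",**d); s=arm.read_state(); print(s["position"],s["contact_force"],s["wrist_torque"])
P,uv=cloud(d,np.ones((400,640),bool)); c=np.array([487,-115]); r=np.hypot(*(P[:,:2]-c).T)
for a,b in [(2,7),(8,20),(104,112)]:
    q=P[(r<60)&(P[:,2]>a)&(P[:,2]<b)]
    (x,y),rr=cv2.minEnclosingCircle(q[:,:2].astype(np.float32)); print(a,b,len(q),"enc",x,y,rr,"mean",q.mean(0).round(1))
H=hsv(d); m=cv2.inRange(H,(0,130,60),(7,255,255))|cv2.inRange(H,(173,130,60),(180,255,255))
N,l,st,ce=cv2.connectedComponentsWithStats(m)
for i in range(1,N):
    Q,_=cloud(d,l==i)
    if len(Q) and np.hypot(*(Q.mean(0)[:2]-c))<60: print(st[i],ce[i].round(1),Q.mean(0).round(1),Q.min(0).round(1),Q.max(0).round(1))
cv2.imwrite("pics/guard1.png",d["image"])
```

```text
slot line -0.427315597126469 top only -0.42612949784137555 bottom -0.42845434148239653 [35.17449665 34.71681074 36.64095847 36.13316828] [579.96709555 131.63296227]
[ 488.03211521 -112.99420713  279.41033919] [0.4052665  1.17181088 0.27335669] [0.06902912 0.0271972  0.03627723]
2 7 231 enc 487.40936279296875 -114.16587829589844 58.97201919555664 mean [ 511.8 -122.9    3.7]
8 20 311 enc 484.19354248046875 -116.09163665771484 46.44732666015625 mean [ 492.4 -114.4   16.3]
104 112 1558 enc 484.3017578125 -114.94147491455078 20.78664207458496 mean [ 484.8 -115.2  108. ]
[307 125   7   4  20] [310.1 126.5] [ 527.7 -118.7   19.9] [ 526.2 -122.    15.1] [ 529.6 -114.8   21.9]
```

View pics/guard1.png

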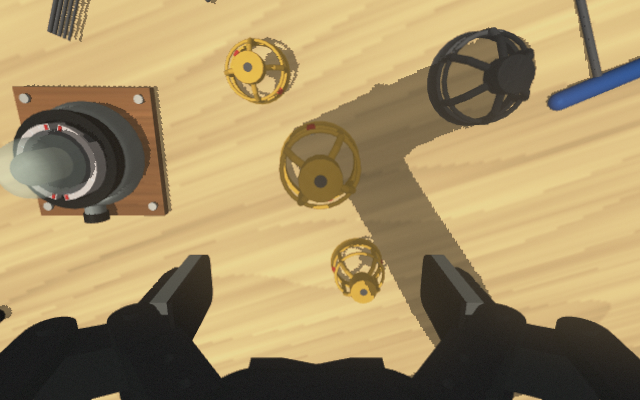

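>>> play_rows(travel=[[-0.0026, 0.0033, 0.039], [0, 0, 0.041], [0, 0, 0.041], [0, 0, 0.041], [0, 0, 0.041], [0, 0, 0], [0, 0, 0], [0, 0, 0], [0, 0, 0], [0, 0, 0], [0, 0, 0]], rotation=[[0, 0, 0], [0, 0, 0], [0, 0, 0], [0, 0, 0], [0, 0, 0], [0, 0, 0], [0, 0, 0], [0, 0, 0], [0, 0, 0], [0, 0, 0], [0, 0, 0]], grip=[1, 1, 1, 1, 1, 1, 0.6, 0.4, 0.2, 0.2, 0.2])

```text
clock: 3.42
position: [486.3, -116.5, 79.3]
ee_rot: [0.986, -0.167, 0.003, -0.0]
contact_force: [-1.1, 1.1, 6.2]
gripper_width: 40.5
```

Run:
```python
from h import *
s=arm.read_state(); print(s["position"],s["contact_force"],s["gripper_width"],s["joints"])
for n in ["lamp1","guard1"]:
    d=dict(np.load(n+".npz")); c=np.array([484.4,-115.2])
    H=hsv(d); m=cv2.inRange(H,(0,110,50),(8,255,255))|cv2.inRange(H,(172,110,50),(180,255,255))
    N,l,st,ce=cv2.connectedComponentsWithStats(m)
    for i in range(1,N):
        X=plane(d,[ce[i]],15)[0]
        if st[i,4]>3 and np.hypot(*(X[:2]-c))<70:
            Q,_=cloud(d,l==i); print(n,st[i],ce[i].round(1),X.round(1),Q.mean(0).round(1) if len(Q) else "")
d=cam("wrist"); np.savez("g2.npz",**d)
```

```text
[ 486.29810375 -116.47070655   79.29480002] [-1.06872197  1.07453722  6.19834404] 40.51250709043564 [ 9.05756788e-02  3.45849245e-01 -4.97954801e-01  9.15650135e-04
 -7.20869889e-01  1.14356221e+00]
lamp1 [533 132  13   7  52] [539.7 135. ] [ 526.6 -120.1   15. ] [ 527.7 -118.1   18.7]
lamp1 [543 205   8   2  10] [546.7 205.6] [ 440.1 -113.7   15. ] [ 443.  -110.6   20.6]
guard1 [307 125   8   5  26] [310.1 126.6] [ 527.4 -118.4   15. ] [ 527.7 -118.6   19.9]
```

>>> play_rows(travel=[[0, 0, -0.01], [0, 0, -0.035], [0, 0, -0.035], [0, 0, -0.035], [0, 0, -0.035], [0, 0, 0], [0, 0, 0], [0, 0, 0]], rotation=[[0, 0, 0], [0, 0, 0], [0, 0, 0], [0, 0, 0], [0, 0, 0], [0, 0, 0], [0, 0, 0], [0, 0, 0]], grip=[0.2, 0.2, 0.2, 0.2, 0.2, 0.2, 0.2, 0.2])

```text
clock: 4.13
position: [483.1, -116.2, 225.9]
ee_rot: [0.986, -0.168, -0.001, -0.001]
contact_force: [-0.3, 0.0, -3.2]
gripper_width: 40.4
```

Run:
```python
from h import *
s=arm.read_state(); print(s["position"],s["contact_force"],s["wrist_torque"],s["gripper_width"])
d=cam("wrist"); np.savez("g3.npz",**d); d["R"]=np.linalg.inv(d["hand_eye"])[:3,:3]; d["t"]=np.linalg.inv(d["hand_eye"])[:3,3]
P,uv=cloud(d,cv2.inRange(hsv(d),(15,60,20),(35,255,255))>0)
for a,b in [(-45,-20),(40,66),(66,90)]:
    q=P[(P[:,2]>a)&(P[:,2]<b)&(np.hypot(P[:,0],P[:,1])<65)]
    if len(q): print(a,b,len(q),cv2.minEnclosingCircle(q[:,:2].astype(np.float32)),q.mean(0).round(1),np.percentile(q[:,2],[2,50,98]).round(1))
H=hsv(d); m=cv2.inRange(H,(0,110,50),(8,255,255))|cv2.inRange(H,(172,110,50),(180,255,255))
N,l,st,ce=cv2.connectedComponentsWithStats(m)
for i in range(1,N):
    Q,_=cloud(d,l==i)
    if len(Q)>4: print(st[i],Q.mean(0).round(1))
cv2.imwrite("pics/g3.png",d["image"])
```

```text
[ 483.06684335 -116.22710044  225.91349652] [-0.28522326  0.00956668 -3.20516168] [0.02236346 0.08073743 0.02618073] 40.393210013841994
-45 -20 10734 ((5.391706466674805, -1.5992660522460938), 41.327003479003906) [  0.4  -0.9 -29.4] [-42.1 -28.9 -21.5]
40 66 1354 ((-1.6263307332992554, -0.5749431848526001), 45.0573616027832) [19.6  4.8 59.1] [43.7 59.3 65.5]
66 90 1222 ((3.385005235671997, -0.05052462965250015), 46.34307098388672) [29.8  4.8 75. ] [66.5 76.  79.8]
[267  82   6   7  29] [ 81.8 -45.9 211.8]
[  5 126   5   7  22] [  44.  -256.2  155.2]
[291 145  17  15 176] [ 38.6 -11.1  61.1]
[  2 206   3   6  17] [ -22.8 -270.   149.1]
[ 17 207   4   6  20] [ -25.8 -262.8  155.3]
```

View pics/g3.png

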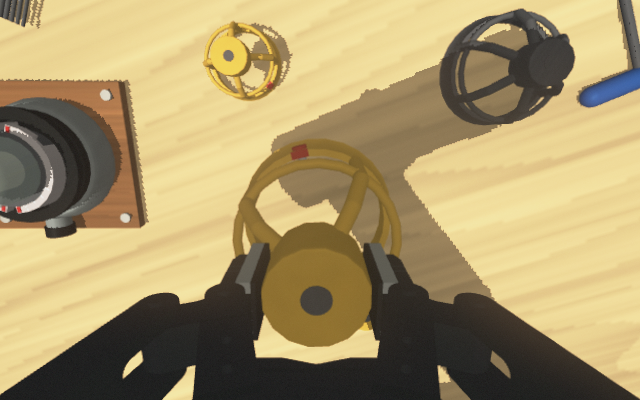

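>>> play_rows(travel=[[0.0007, -0.019, 0], [0.0014, -0.038, 0], [0.0014, -0.038, 0], [0.0014, -0.038, 0], [0.0014, -0.038, 0], [0.0014, -0.038, 0], [0.0014, -0.037, 0], [0.0006, -0.019, 0], [0, 0, 0], [0, 0, 0], [0, 0, 0], [0, 0, 0]], rotation=[[0, 0, 0], [0, 0, 0], [0, 0, 0], [0, 0, 0], [0, 0, 0], [0, 0, 0], [0, 0, 0], [0, 0, 0], [0, 0, 0.116], [0, 0, 0.116], [0, 0, 0.115], [0, 0, 0]], grip=[0.2, 0.2, 0.2, 0.2, 0.2, 0.2, 0.2, 0.2, 0.2, 0.2, 0.2, 0.2])

```text
clock: 5.18
position: [580.0, 130.3, 223.6]
ee_rot: [0.942, -0.336, -0.002, 0.002]
contact_force: [-1.1, -0.1, -2.4]
gripper_width: 40.6
```

>>> play_rows(travel=[[0, 0, 0], [0, 0, 0], [0, 0, 0]], rotation=[[0, 0, 0], [0, 0, 0], [0, 0, 0]], grip=[0.2, 0.2, 0.2])

```text
clock: 5.43
position: [580.7, 130.2, 225.7]
ee_rot: [0.942, -0.335, -0.0, 0.0]
contact_force: [0.1, 0.5, -3.0]
gripper_width: 40.3
```

```bash
cat > look.py <<'E'
from h import *
import sys
s=arm.read_state(); R=Ro.from_quat(s["ee_rot"]).as_matrix(); print(np.round(s["position"],1),"F",np.round(s["contact_force"],1),"M",np.round(s["wrist_torque"],2),s["gripper_width"],"yaw",np.arctan2(R[1,0],R[0,0]).round(4),"z",R[:,2].round(3))
d=cam("wrist"); np.savez(sys.argv[1]+".npz",**d)
cv2.imwrite(f"pics/{sys.argv[1]}.png",d["image"])
H=hsv(d); P,uv=cloud(d,cv2.inRange(H,(15,60,20),(35,255,255))>0); f=float(s["position"][2])-79
q=P[(P[:,2]>f+16)&(P[:,2]<f+24)]; q=q[np.hypot(*(q[:,:2]-s["position"][:2]).T)<52]; print("ring",len(q),cv2.minEnclosingCircle(q[:,:2].astype(np.float32)) if len(q) else "")
m=cv2.inRange(H,(0,110,40),(8,255,255))|cv2.inRange(H,(172,110,40),(180,255,255))
N,l,st,ce=cv2.connectedComponentsWithStats(m)
for i in range(1,N):
    Q,_=cloud(d,l==i)
    if len(Q)>4 and np.hypot(*(Q.mean(0)[:2]-s["position"][:2]))<60:
        v=Q.mean(0); w=v[:2]-np.array([580.6,131.3]); print(st[i],v.round(1),"ang about lamp",np.arctan2(w[1],w[0]).round(3),np.hypot(*w).round(1))
E
python3 look.py l2
```

```text
[580.7 130.2 225.7] F [ 0.1  0.5 -3. ] M [ 0.07 -0.04  0.01] 40.343388484547205 yaw -0.6824 z [-0.001 -0.    -1.   ]
ring 1121 ((579.4425659179688, 130.90158081054688), 45.10774230957031)
[291 145  18  15 186] [617.1 114.2 164.4] ang about lamp -0.438 40.3
```

>>> play_rows(travel=[[0.0003, -0.0005, 0.01], [0, 0, 0.015], [0, 0, 0.015], [0, 0, 0.013], [0, 0, 0.01], [0, 0, 0.008], [0, 0, 0.005], [0, 0, 0], [0, 0, 0]], rotation=[[0, 0, 0], [0, 0, 0], [0, 0, 0], [0, 0, 0], [0, 0, 0], [0, 0, 0], [0, 0, 0], [0, 0, 0], [0, 0, 0]], grip=[0.2, 0.2, 0.2, 0.2, 0.2, 0.2, 0.2, 0.2, 0.2])

```text
clock: 6.23
position: [581.8, 130.6, 150.5]
ee_rot: [0.942, -0.335, 0.0, -0.0]
contact_force: [0.5, -0.1, -3.3]
gripper_width: 40.7
```

```bash
python3 look.py l3
```

```text
[581.8 130.6 150.5] F [ 0.5 -0.1 -3.3] M [0.02 0.03 0.03] 40.671611090454064 yaw -0.6835 z [ 0. -0. -1.]
ring 1123 ((580.4273071289062, 131.78883361816406), 45.14723587036133)
[291 145  18  16 190] [618.2 114.8  89.5] ang about lamp -0.414 41.1
[312 157   5   1   5] [608.3 111.8  70.8] ang about lamp -0.613 33.9
```

View pics/l3.png

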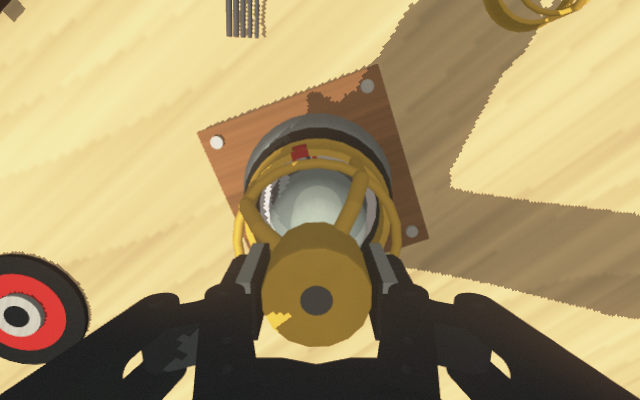

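>>> play_rows(travel=[[0, 0, 0.003], [0, 0, 0.003], [0, 0, 0.003], [0, 0, 0.002], [0, 0, 0.002], [0, 0, 0.001], [0, 0, 0], [0, 0, 0]], rotation=[[0, 0, 0], [0, 0, 0], [0, 0, 0], [0, 0, 0], [0, 0, 0], [0, 0, 0], [0, 0, 0], [0, 0, 0]], grip=[0.2, 0.2, 0.2, 0.2, 0.2, 0.2, 0.2, 0.2])

```text
clock: 6.95
position: [581.8, 130.6, 136.8]
ee_rot: [0.942, -0.335, 0.0, -0.0]
contact_force: [-0.6, -1.0, 0.0]
gripper_width: 40.7
```

```bash
python3 look.py l4
```

```text
[581.8 130.6 136.8] F [-0.6 -1.   0. ] M [-0.13  0.05  0.01] 40.673341962610024 yaw -0.6836 z [ 0.001  0.    -1.   ]
ring 1124 ((580.646240234375, 131.61138916015625), 45.13987731933594)
[291 144  18  17 189] [618.3 114.4  76.2] ang about lamp -0.421 41.3
[312 156   4   2   8] [610.3 110.4  70.6] ang about lamp -0.613 36.3
```

>>> play_rows(travel=[[0, 0, 0.002], [0, 0, 0.002], [0, 0, 0.002], [0, 0, 0.002], [0, 0, 0.002], [0, 0, 0.001], [0, 0, 0], [0, 0, 0]], rotation=[[0, 0, 0], [0, 0, 0], [0, 0, 0], [0, 0, 0], [0, 0, 0], [0, 0, 0], [0, 0, 0], [0, 0, 0]], grip=[0.2, 0.2, 0.2, 0.2, 0.2, 0.2, 0.2, 0.2])

```text
clock: 7.67
position: [582.7, 129.9, 128.0]
ee_rot: [0.942, -0.334, 0.002, 0.0]
contact_force: [-2.7, -4.3, 10.6]
gripper_width: 40.3
```

```bash
python3 look.py l5
```

```text
[582.7 129.9 128. ] F [-2.7 -4.3 10.6] M [-1.03  0.61  0.15] 40.326612374133234 yaw -0.6821 z [ 0.003 -0.001 -1.   ]
ring 1268 ((581.3115234375, 130.78091430664062), 45.24459457397461)
[291 144  18  16 192] [619.4 113.7  67.4] ang about lamp -0.426 42.6
```

>>> play_rows(travel=[[0, 0.0005, 0], [0, 0.0005, 0], [0, 0.0005, 0.001], [0, 0, 0.001], [0, 0, 0], [0, 0, 0]], rotation=[[0, 0, 0], [0, 0, 0], [0, 0, 0], [0, 0, 0], [0, 0, 0], [0, 0, 0]], grip=[0.2, 0.2, 0.2, 0.2, 0.2, 0.2])

```text
clock: 8.22
position: [582.6, 129.6, 126.8]
ee_rot: [0.942, -0.334, 0.003, -0.001]
contact_force: [-2.5, -1.6, 12.4]
gripper_width: 40.7
```

```bash
python3 look.py l6
```

```text
[582.6 129.6 126.8] F [-2.5 -1.6 12.4] M [-0.43  0.65  0.12] 40.65983562353515 yaw -0.682 z [ 0.006  0.    -1.   ]
ring 1261 ((581.4705200195312, 130.7512664794922), 45.17168045043945)
[291 145  18  15 185] [619.3 113.7  66.7] ang about lamp -0.427 42.6
[291 172   5   3   7] [612.5 123.8  70.3] ang about lamp -0.232 32.8
```

>>> play_rows(travel=[[-0.0004, 0.0003, 0], [-0.0004, 0.0003, 0.0005], [0, 0, 0], [0, 0, 0], [0, 0, 0], [0, 0, 0], [0, 0, 0], [0, 0, 0], [0, 0, 0]], rotation=[[0, 0, 0], [0, 0, 0], [0, 0, 0.03], [0, 0, 0.06], [0, 0, 0.06], [0, 0, 0.06], [0, 0, 0.06], [0, 0, 0.03], [0, 0, 0]], grip=[0.2, 0.2, 0.2, 0.2, 0.2, 0.2, 0.2, 0.2, 0.2])

```text
clock: 9.02
position: [582.1, 129.0, 126.1]
ee_rot: [0.882, -0.472, 0.003, -0.001]
contact_force: [0.1, -5.3, 10.1]
gripper_width: 40.6
```

```bash
python3 look.py l7
```

```text
[582.1 129.  126.1] F [ 0.1 -5.3 10.1] M [-1.26 -0.1   0.1 ] 40.59004311024456 yaw -0.9822 z [ 0.006 -0.001 -1.   ]
ring 1233 ((580.9318237304688, 130.2150115966797), 45.35877227783203)
[291 144  18  16 195] [612.2 102.7  65.6] ang about lamp -0.736 42.6
[295 171   4   2   6] [607.4 112.4  71. ] ang about lamp -0.614 32.8
[274 179   7   6  22] [613.6 123.5  70.8] ang about lamp -0.233 33.9
```

>>> play_rows(travel=[[0, 0, 0], [0, 0, 0], [0, 0, 0], [0, 0, 0]], rotation=[[-0.003, 0.005, 0], [-0.004, 0.005, 0], [0, 0, 0], [0, 0, 0]], grip=[0.2, 0.2, 0.2, 0.2])

```text
clock: 9.4
position: [582.3, 129.2, 126.0]
ee_rot: [0.882, -0.472, 0.006, 0.004]
contact_force: [-0.0, -4.2, 9.8]
gripper_width: 40.2
```

```bash
python3 look.py l8
```

```text
[582.3 129.2 126. ] F [-0.  -4.2  9.8] M [-0.99 -0.27  0.08] 40.18900262687896 yaw -0.9822 z [ 0.007 -0.012 -1.   ]
ring 1209 ((581.2981567382812, 129.7880859375), 45.184295654296875)
[291 145  18  16 192] [612.2 102.7  65.7] ang about lamp -0.735 42.7
[295 171   4   3   9] [607.4 112.3  70.7] ang about lamp -0.617 32.8
[275 180   6   5  20] [613.6 123.3  70.7] ang about lamp -0.239 33.9
```

>>> play_rows(travel=[[0.0004, 0.0003, 0], [0.0004, 0.0003, 0], [0, 0, 0], [0, 0, 0], [0, 0, 0], [0, 0, 0], [0, 0, 0], [0, 0, 0], [0, 0, 0]], rotation=[[0, 0, 0], [0, 0, 0], [0, 0, 0.03], [0, 0, 0.06], [0, 0, 0.06], [0, 0, 0.06], [0, 0, 0.06], [0, 0, 0.03], [0, 0, 0]], grip=[0.2, 0.2, 0.2, 0.2, 0.2, 0.2, 0.2, 0.2, 0.2])

```text
clock: 10.2
position: [581.7, 128.5, 125.9]
ee_rot: [0.801, -0.598, 0.006, 0.003]
contact_force: [-0.8, -3.3, 10.3]
gripper_width: 40.3
```

```bash
python3 look.py l9
```

```text
[581.7 128.5 125.9] F [-0.8 -3.3 10.3] M [-0.6   0.2   0.12] 40.27179393707748 yaw -1.2825 z [ 0.006 -0.012 -1.   ]
ring 1194 ((580.3856811523438, 129.96385192871094), 45.077613830566406)
[291 145  17  16 192] [602.1  94.4  65.4] ang about lamp -1.043 42.8
[278 178   6   6  21] [608.1 112.   70.6] ang about lamp -0.61 33.6
[260 191  10   8  41] [614.7 123.1  70.7] ang about lamp -0.237 35.1
```

>>> play_rows(travel=[[0, 0, 0], [0, 0, 0], [0, 0, 0], [0, 0, 0], [0, 0, 0], [0, 0, 0], [0, 0, 0]], rotation=[[0, 0, 0.03], [0, 0, 0.05], [0, 0, 0.05], [0, 0, 0.05], [0, 0, 0.03], [0, 0, 0], [0, 0, 0]], grip=[0.2, 0.2, 0.2, 0.2, 0.2, 0.2, 0.2])

```text
clock: 10.83
position: [581.7, 128.2, 125.9]
ee_rot: [0.734, -0.679, 0.006, 0.003]
contact_force: [-1.2, -2.8, 10.3]
gripper_width: 40.2
```

```bash
python3 look.py l10
```

```text
[581.7 128.2 125.9] F [-1.2 -2.8 10.3] M [-0.87  0.16 -0.01] 40.19671304707731 yaw -1.4924 z [ 0.005 -0.012 -1.   ]
ring 1197 ((580.5381469726562, 129.61447143554688), 45.28265380859375)
[291 145  18  16 194] [594.3  90.5  65.4] ang about lamp -1.247 43.0
[268 184   8   8  35] [608.7 111.4  70.8] ang about lamp -0.615 34.4
[257 203   9   6  37] [614.7 123.   70.7] ang about lamp -0.239 35.1
[374 241   4   2   8] [544.5 139.8  70.9] ang about lamp 2.91 37.1
```

>>> play_rows(travel=[[0, 0, 0], [0, 0, 0], [0, 0, 0], [0, 0, 0]], rotation=[[0, 0, 0.02], [0, 0, 0.02], [0, 0, 0], [0, 0, 0]], grip=[0.2, 0.2, 0.2, 0.2])

```text
clock: 11.22
position: [581.3, 128.2, 125.8]
ee_rot: [0.721, -0.693, 0.006, 0.003]
contact_force: [-1.7, -3.2, 10.5]
gripper_width: 40.5
```

```bash
python3 look.py l11
```

```text
[581.3 128.2 125.8] F [-1.7 -3.2 10.5] M [-0.82  0.42  0.27] 40.50312127617551 yaw -1.5316 z [ 0.005 -0.013 -1.   ]
ring 1192 ((580.3095092773438, 129.67135620117188), 45.08957290649414)
[291 145  18  16 192] [592.5  90.   65.5] ang about lamp -1.291 43.0
[266 186   8   7  33] [608.9 111.4  70.8] ang about lamp -0.613 34.6
[256 206   8   6  35] [613.7 121.7  75.5] ang about lamp -0.281 34.4
[373 238   6   5  22] [546.3 137.6  78.2] ang about lamp 2.961 34.8
```

>>> play_rows(travel=[[0, 0, 0], [0, 0, 0], [0, 0, 0]], rotation=[[0, 0, 0.015], [0, 0, 0], [0, 0, 0]], grip=[0.2, 0.2, 0.2])

```text
clock: 11.52
position: [581.2, 128.2, 125.8]
ee_rot: [0.716, -0.698, 0.006, 0.003]
contact_force: [-1.7, -2.7, 11.1]
gripper_width: 39.9
```

```bash
python3 look.py l12
```

```text
[581.2 128.2 125.8] F [-1.7 -2.7 11.1] M [-0.72  0.52  0.69] 39.851412946669726 yaw -1.5447 z [ 0.004 -0.013 -1.   ]
ring 1183 ((580.052978515625, 129.7978057861328), 44.98237609863281)
[291 145  17  16 190] [591.9  89.8  65.7] ang about lamp -1.304 43.1
[264 187   9   7  35] [609.  111.3  71. ] ang about lamp -0.614 34.7
[256 206   8   6  35] [613.5 121.6  75.7] ang about lamp -0.287 34.3
[373 237   6   6  23] [545.4 139.4  73.6] ang about lamp 2.914 36.1
```

>>> play_rows(travel=[[0, 0, 0], [0, 0, 0], [0, 0, 0], [0, 0, -0.002], [0, 0, -0.002], [0, 0, -0.002], [0, 0, -0.002], [0, 0, 0], [0, 0, 0]], rotation=[[0, 0, -0.02], [0, 0, -0.02], [0, 0, -0.015], [0, 0, 0], [0, 0, 0], [0, 0, 0], [0, 0, 0], [0, 0, 0], [0, 0, 0]], grip=[0.2, 0.2, 0.2, 0.2, 0.2, 0.2, 0.2, 0.2, 0.2])

```text
clock: 12.32
position: [581.2, 128.7, 132.0]
ee_rot: [0.734, -0.679, 0.005, 0.003]
contact_force: [2.1, -3.0, 4.1]
gripper_width: 40.5
```

```bash
python3 look.py l13
```

```text
[581.2 128.7 132. ] F [ 2.1 -3.   4.1] M [-0.71 -1.04 -0.16] 40.47704284037016 yaw -1.4938 z [ 0.004 -0.011 -1.   ]
ring 1263 ((579.9775390625, 129.929443359375), 45.27028274536133)
[291 144  18  16 191] [593.7  90.7  71.4] ang about lamp -1.258 42.7
[269 183   7   5  23] [608.4 111.8  70.9] ang about lamp -0.613 34.0
[258 200   8   6  35] [614.5 123.1  70.9] ang about lamp -0.238 34.8
[371 236   5   5  18] [545.7 138.5  76.2] ang about lamp 2.939 35.6
```

>>> play_rows(travel=[[0, 0, -0.001], [0, 0, -0.001], [0, 0, -0.001], [0, 0, 0], [0, 0, 0]], rotation=[[0, 0, 0], [0, 0, 0], [0, 0, 0], [0, 0, 0], [0, 0, 0]], grip=[0.2, 0.2, 0.2, 0.2, 0.2])

```text
clock: 12.78
position: [580.4, 129.0, 133.5]
ee_rot: [0.734, -0.679, 0.004, 0.004]
contact_force: [4.6, -2.1, 1.4]
gripper_width: 40.6
```

```bash
python3 look.py l14
```

```text
[580.4 129.  133.5] F [ 4.6 -2.1  1.4] M [-0.52 -1.81 -0.06] 40.59225817256842 yaw -1.4936 z [ 0.001 -0.011 -1.   ]
ring 1179 ((579.2391967773438, 130.16311645507812), 45.193031311035156)
[291 145  17  15 185] [592.8  90.9  73.6] ang about lamp -1.277 42.2
[270 183   5   4  12] [607.8 112.   71.1] ang about lamp -0.616 33.4
[257 199   8   6  33] [614.4 122.8  71.9] ang about lamp -0.246 34.8
[369 235   5   4  18] [545.  139.9  72.7] ang about lamp 2.904 36.6
```

>>> play_rows(travel=[[0, -0.0004, 0], [0, -0.0004, 0], [0, 0, 0], [0, 0, 0], [0, 0, 0]], rotation=[[0.006, 0, 0], [0.006, 0, 0], [0, 0, 0], [0, 0, 0], [0, 0, 0]], grip=[0.2, 0.2, 0.2, 0.2, 0.2])

```text
clock: 13.25
position: [579.9, 128.8, 133.4]
ee_rot: [0.734, -0.679, 0.008, 0.001]
contact_force: [2.7, -0.6, 1.6]
gripper_width: 40.5
```

```bash
python3 look.py l15
```

```text
[579.9 128.8 133.4] F [ 2.7 -0.6  1.6] M [-0.03 -0.81 -0.03] 40.45522858004289 yaw -1.4936 z [ 0.011 -0.011 -1.   ]
ring 1152 ((579.0795288085938, 130.03851318359375), 45.185203552246094)
[291 145  18  15 184] [592.7  90.9  73.7] ang about lamp -1.279 42.2
[270 183   5   4  13] [608.  112.1  70.7] ang about lamp -0.611 33.5
[257 199   8   6  33] [614.4 122.8  71.8] ang about lamp -0.246 34.9
[368 235   6   5  21] [545.2 140.   72.4] ang about lamp 2.9 36.5
```

>>> play_rows(travel=[[0, -0.0004, 0], [0, -0.0004, 0], [0, 0, -0.001], [0, 0, -0.001], [0, 0, 0], [0, 0, 0]], rotation=[[0.004, 0, 0], [0.004, 0, 0], [0, 0, 0], [0, 0, 0], [0, 0, 0], [0, 0, 0]], grip=[0.2, 0.2, 0.2, 0.2, 0.2, 0.2])

```text
clock: 13.8
position: [579.7, 128.5, 133.9]
ee_rot: [0.734, -0.68, 0.01, -0.001]
contact_force: [1.7, 1.2, -9.3]
gripper_width: 40.5
```

```bash
python3 look.py l16
```

```text
[579.7 128.5 133.9] F [ 1.7  1.2 -9.3] M [ 0.46 -0.25 -0.06] 40.5119294214454 yaw -1.4945 z [ 0.016 -0.011 -1.   ]
ring 1120 ((579.1574096679688, 130.2082977294922), 45.06578063964844)
[291 145  18  16 186] [592.7  90.9  73.9] ang about lamp -1.28 42.2
[270 183   5   5  13] [608.1 112.2  70.8] ang about lamp -0.609 33.5
[257 199   8   6  32] [614.3 122.5  72.8] ang about lamp -0.255 34.8
[368 235   6   5  24] [546.2 138.4  76.5] ang about lamp 2.939 35.2
```

>>> play_rows(travel=[[0, 0, 0.001], [0, 0, 0], [0, 0, 0], [0, 0, 0], [0, 0, 0], [0, 0, 0], [0, 0, 0]], rotation=[[0, 0, 0], [0, 0, 0], [0, 0, 0], [0, 0, 0], [0, 0, 0], [0, 0, 0], [0, 0, 0]], grip=[0.2, 0.2, 0.5, 0.7, 1, 1, 1])

```text
clock: 14.43
position: [581.9, 128.9, 135.9]
ee_rot: [0.734, -0.679, 0.011, -0.004]
contact_force: [0.3, -0.2, -0.2]
gripper_width: 85.1
```

```bash
python3 look.py l17
```

```text
[581.9 128.9 135.9] F [ 0.3 -0.2 -0.2] M [0.05 0.08 0.01] 85.13566530367402 yaw -1.4935 z [ 0.022 -0.01  -1.   ]
ring 1303 ((579.3939819335938, 131.04922485351562), 45.45464324951172)
[296 145  17  15 183] [592.9  90.9  73.6] ang about lamp -1.275 42.2
[275 182   5   4  15] [608.  112.   70.7] ang about lamp -0.614 33.5
[262 198   9   5  31] [614.5 122.8  71.7] ang about lamp -0.247 34.9
[372 234   6   5  21] [545.9 138.7  75.6] ang about lamp 2.932 35.5
```

Released cleanly, with no residual force. I'll retreat straight up and then look again.

>>> play_rows(travel=[[0, 0, -0.01], [0, 0, -0.03], [0, 0, -0.04], [0, 0, -0.04], [0, 0, -0.03], [0, 0, 0], [0, 0, 0], [0, 0, 0]], rotation=[[0, 0, 0], [0, 0, 0], [0, 0, 0], [0, 0, 0], [0, 0, 0], [0, 0, 0], [0, 0, 0], [0, 0, 0]], grip=[1, 1, 1, 1, 1, 1, 1, 1])

```text
clock: 15.15
position: [577.7, 130.3, 285.0]
ee_rot: [0.734, -0.679, 0.011, -0.003]
contact_force: [0.2, -0.1, -1.0]
gripper_width: 85.1
```

Run:
```python
from h import *
s=arm.read_state(); print(s["position"],s["contact_force"])
d=cam("wrist"); H=hsv(d); cv2.imwrite("pics/end.png",d["image"]); c=np.array([580.6,131.3])
P,uv=cloud(d,cv2.inRange(H,(15,60,20),(35,255,255))>0); P=P[np.hypot(*(P[:,:2]-c).T)<60]
t=P[P[:,2]>P[:,2].max()-6]; print("hub top",len(t),cv2.minEnclosingCircle(t[:,:2].astype(np.float32)),np.percentile(t[:,2],[5,50,95]), "plane slopes",np.linalg.lstsq(np.c_[t[:,:2]-c,np.ones(len(t))],t[:,2],rcond=None)[0])
m=cv2.inRange(H,(0,110,40),(8,255,255))|cv2.inRange(H,(172,110,40),(180,255,255))
N,l,st,ce=cv2.connectedComponentsWithStats(m)
for i in range(1,N):
    Q,_=cloud(d,l==i)
    if len(Q)>4 and np.hypot(*(Q.mean(0)[:2]-c))<60: w=Q.mean(0)[:2]-c; print(st[i],Q.mean(0).round(1),np.arctan2(w[1],w[0]).round(3),np.hypot(*w))
```

```text
[577.72671795 130.28674477 284.98153082] [ 0.17530035 -0.09572566 -1.02944233]
hub top 58 ((576.2572021484375, 115.74139404296875), 34.847076416015625) [364.66348988 366.45828542 368.90390599] plane slopes [ 1.15837233e-02 -8.37987965e-02  3.65307844e+02]
[304 127   9   6  36] [592.9  90.2  73.8] -1.28 42.95021917802504
[289 148   4   4  10] [609.1 111.5  70.6] -0.608 34.72780722154069
[347 181   5   3  10] [546.2 140.5  70.4] 2.879 35.63579705301447
[343 192   3   3   7] [550.7 152.3  71.1] 2.528 36.54557310769498
```

View pics/end.png

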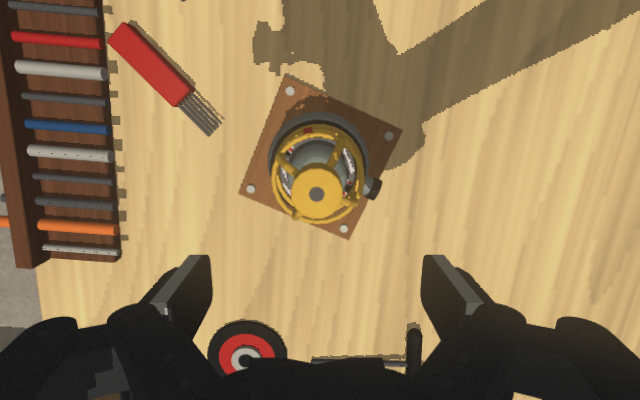

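Run:
```python
from h import *
c=np.array([580.6,131.3])
for n in ["wrist","top"]:
    d=cam(n); H=hsv(d)
    P,uv=cloud(d,cv2.inRange(H,(15,60,20),(35,255,255))>0); P=P[(np.hypot(*(P[:,:2]-c).T)<60)&(P[:,2]<175)]
    t=P[P[:,2]>157]; print(n,len(t),cv2.minEnclosingCircle(t[:,:2].astype(np.float32)),np.percentile(t[:,2],[5,50,95]))
    t=t[np.hypot(*(t[:,:2]-t.mean(0)[:2]).T)<17]; print(np.linalg.lstsq(np.c_[t[:,:2]-c,np.ones(len(t))],t[:,2],rcond=None)[0].round(4))
    for a,b in [(53,61),(66,78)]:
        q=P[(P[:,2]>a)&(P[:,2]<b)&(np.hypot(*(P[:,:2]-c).T)>40)]
        if len(q): print(a,b,len(q),cv2.minEnclosingCircle(q[:,:2].astype(np.float32)))
```

```text
wrist 2002 ((579.0542602539062, 131.62254333496094), 20.901988983154297) [160.89721745 162.34807894 163.45412409]
[-2.600000e-03  3.000000e-04  1.624208e+02]
53 61 860 ((580.1524047851562, 131.6541290283203), 51.79100036621094)
66 78 432 ((579.4115600585938, 130.59661865234375), 45.34912109375)
top 138 ((582.5450439453125, 129.60528564453125), 20.684226989746094) [158.26065969 162.02196234 165.32782134]
[1.800000e-03 3.960000e-02 1.626058e+02]
53 61 90 ((581.9398193359375, 128.1345977783203), 49.3790168762207)
66 78 68 ((581.1166381835938, 126.3128890991211), 44.12633514404297)
```

```bash
python3 -c "
from bench import workorder; print(workorder.job_done())"
```

```text
the job is handed in; nothing more can be done
None
```

The large yellow guard is locked on the lamp and the job is handed in at about 15 s of robot time. Every check I made agrees that it is locked.

**What I did:** I gripped the guard by its hub, lined its lugs up with the slots at about -0.43 rad, and lowered it. It went in at the first try. I pressed the foot down to about 47 mm, turned it clockwise to the stop, eased back about 0.05 rad and let it rise. A light upward pull then met the hooks at about 9 N, and I let go.

**Last checks:**
- **Seat:** after release the hub top is at 162.3 mm, so the foot is at about 54.3 mm, against 54 mm for locked. The guard stands level and about 1.5 mm or less from the lamp's axis.
- **Turn:** the lugs sit about 0.82 rad clockwise of the slots, against 0.80 nominal. Measured about the lamp's axis instead of the guard's own it read 0.85; the guard standing slightly off centre explains that.
- **Forces:** bearing on the lamp read about 15 N at most. The robot was clear of everything at hand-in.
- **Collar:** the torque at the stop peaked at about 0.69 N m, just under the 0.7 limit. The red dabs did not move, so the collar did not slip.
- **Side loads:** there were side forces of about 5 N and tilting moments up to 1.8 N m while turning and easing off. I relieved them with small shifts and tilts.
- **Other things:** the robot's path did not go near the other things on the bench. I did not measure their positions again at the end.

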